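Build a spacer, washer and keyed bushing stack on a fixture stud

TASK

Build up the stack on the upright stud of the small metal fixture: thread on the plain spacer tube first, then the flat washer, then the headed bushing with its head up, each fully down on what lies under it, and let go. The bushing's flat-sided hole passes the flat-sided top of the stud only when the two are lined up, and nobody has noted how far round the stud was screwed in, so feel for it by turning the bushing under light pressure. Never force or jam anything: keep every push on the fixture and stud, downward, sideways or turning, gentle and below about 40 N, and leave the beaker and the tape roll where they are.

Things in the scene. Friction and masses are not known exactly. Their poses are not given: they have to be found in the camera images.
- fixture: The fixture, fixed to the bench: a square aluminium plate 110 x 110 x 12 mm with a screw head 4 mm high near each corner; in its middle a round seat 58 mm across (top 16 mm above the bench), from which a steel stud rises. Origin on the stud's axis at the bench; z up; x and y along the plate's edges.
- stud_top (a point): Centre of the stud's tip, 72 mm above the bench (axes as the fixture's). The stud is round, 28 mm across, up to 52 mm; above, flat-sided: 28 mm the long way, 12 mm over the flats, with a sharp top edge. The long way lies 0.2 to 2.2 rad anticlockwise (from above) from the fixture's x axis; where is not measured. The stud does not turn or give.
- spacer_mid (a point): The spacer: a plain steel tube 42 mm across, 30 mm tall, with a round hole 31 mm across, standing on end. Point at its centre, 15 mm above its foot; z along its axis. Home, it stands on the seat with this point 31 mm above the fixture's origin.
- washer_mid (a point): The washer: a thick flat steel ring 58 mm across, 8 mm thick, with a round hole 31 mm across, lying flat. Point at its centre, half-way up (4 mm); z along its axis. Home, it lies on the spacer with this point 50 mm above the fixture's origin.
- bushing_mid (a point): The bushing: steel, 30 mm tall: round sleeve 40 mm across and 20 mm tall, on top a round head 50 mm across, 10 mm thick. A flat-sided hole runs through: 31 mm the long way, 14.4 mm between flats; fits the stud's top if turned to within about 6 degrees, either way round. Point at its centre, 15 mm above its foot; x the long way of the hole. Home, it is 69 mm above the fixture's origin.
- beaker: White plastic beaker, 91 mm across and 115 mm tall, a bystander; origin under its centre.
- tape: Roll of tape lying flat, 104 mm across and 25 mm tall, a bystander; origin under its centre.

How it is judged:
By the outcome, as a careful person would: the job done as asked, in the order asked, and still so for the second after the job is handed in, with the robot touching nothing.
It also fails if it takes over 72 s, if anything falls off the work surface, if the arm or the gripper's body presses on something with over 40 N, if the wrist force passes 120 N, or if a joint passes its speed limit or range.

ROBOT

A 6-joint arm with a two-finger parallel gripper is mounted at the origin on a cart in front of the work surface, level with it; the furniture and walls round the work are solid. World frame = base frame: x ahead of the robot, y to its left, z up, the work surface at z = 0. Lengths are in m, angles in rad, forces in N, time in s.
With the tool pointing down it reaches from about 0.325 to 0.775 m from the base axis. Payload 5.5 kg.
Tool frame: the origin (TCP) lies at the very end of the fingers, on their centre line; the grasp point (between the pads) lies 19 mm behind it; y points along the fingers, x is the direction in which the jaws open and shut, and the axes are right-handed (so a half turn about y gives the same grasp; the last joint's range is limited). The gripper opens to 88 mm and grips with 3 to 60 N. Pads are 20 mm wide; open, the fingers measure 115 mm over their backs; the gripper's body (75 mm by 178 mm) begins 61 mm behind the grasp point.
Start: joints at [-1.307, 0.091, 1.231, -0, 1.82, -0.057], TCP at [0.189, -0.569, 0.197] pointing down, gripper open.
Joint ranges: [-2.87, 2.87], [-0.86, 2.18], [0.17, 2.46], [-1.51, 4.65], [0.06, 2.69], [-2.65, 2.65]. Speed limits (rad/s): [2.57, 2.57, 3.01, 3.14, 3.14, 3.14].

INTERFACE

Orientations are given as a unit quaternion [x, y, z, w].
In Python, from bench import bot gives the robot as it stands. The module is installed in compiled form; this text tells all that it offers.
- The arm moves only by the tool step_arm, never from a script. Its argument "plan" is a list of rows, each a list of 6 numbers: the shift along the tool's x, y, z in mm, then the turn, a rotation vector about the tool's x, y, z in degrees. In form: [[x, y, z, ax, ay, az], ...]. A call has 1 to 10 rows; each row shifts and turns the commanded pose from where the row before left it, along the tool's axes as they then stand; what a row does not reach is not made up. A row lasts 1/10 s, in which the tool goes at most 50 mm and 8.59 degrees, less where a joint would pass 70% of its speed; a pose out of reach is approached as far as the arm can. A call with a gripper value outside its range is refused whole. "claw" is the opening, from 0 (shut) to 1 (fully open), set as the call begins (left out, the last holds). The fingers move at their own pace and stop on an object; "force" is the grip in N (left out, the last holds). Time passes only in rows, so rows that do not move let the fingers close. It gives the time, the measured TCP pose, the force and the opening at its end, in the units of the state.
- bot.sense(): the state, without advancing time (a new reading comes with each control period).
- bot.snapshot(name): name is "side" or "top"; returns (picture, depth): 480x640x3 uint8, red, green, blue; 480x640 float32, m along the optical axis (not along the pixel's ray), 0 where there is no reading.
- bot.camera_params(name): a dict with "fx", "fy", "cx", "cy" (pixels), "rvec" (rotation vector, rad) and "tvec" (3), from world to camera coordinates, as OpenCV has them. Camera axes: x right, y down, z forward; pixel columns grow to the right and rows downward; lengths in m; the calibration is good to about 2 mm. A picture is of the moment at which its call begins. camera_params takes no time and is no camera call.
- bot.finish_job(): hands the job in, once; it reports no verdict.
Trained networks look in the newest picture that a camera, given by its name, has taken for a name from the list of things; names that differ only in an ending like _2 or _b are one class to them, and where a whole thing is asked for, a point or a joint stands for the part that bears it (a point fixed in the world has none). Each returns a list of dicts, best first, with "conf" (0 to 1); they miss things now and then, are a little off and sometimes report something else, mostly with a low value. They report only what shows in the picture. A call takes as long as a camera call.
- bot.regions_of(camera, thing): "region" (480x640 bool, what is visible of it).
- bot.tip_of(camera, thing): "point" ([x, y, z] in m, in world coordinates, good to about 4 mm: a listed point, or the origin of a listed thing).
The state is a dict: "clock": time; "qpos": joint angles; "dq": joint speeds; "joint_torque": joint torques, N m; "eef_pos": TCP position; "ee_rot": TCP orientation; "wrist_force": force on the tool from outside, world axes, zero at the start; "wrist_torque": the same for the moment, N m; "finger_gap": opening from 0.0 (shut) to 1.0 (fully open).
Only numpy, scipy, OpenCV 4.12 (cv2) and the standard library are available. Lean on these libraries where they do the work, as an engineer would, in place of code of your own. Each camera call takes 0.05 s, during which the arm holds its last target. There are 200 camera calls.

## Working session

There is one attempt and no reset: what is moved stays moved. The work goes in short steps, Python scripts to look and compute and a tool call to move; the robot and the scene stay as the last step left them, time stands still between calls to the robot, and variables do not carry over. Pictures are saved under pics/ and viewed, on a budget of 10 in all, crops included, one or two more only if the job needs it, and the job is handed in when it is done.

Besides the shell and the picture viewer there is one more tool, called after "Call:" as name(argument=value, ...) on one line, values as JSON. step_arm: Moves the arm, as the interface text tells. Its arguments: {"type":"object","properties":{"plan":{"type":"array"},"claw":{"type":"number"},"force":{"type":"number"}},"required":["plan"]}

```bash
mkdir -p pics; cat > h.py <<'E'
import numpy as np, cv2
from scipy.spatial.transform import Rotation as R
from bench import bot
def cam(n):
    p=bot.camera_params(n); Rm=R.from_rotvec(np.ravel(p['rvec'])).as_matrix(); return p,Rm,np.ravel(p['tvec'])
def cloud(n,d):
    p,Rm,t=cam(n); v,u=np.mgrid[:480,:640]
    P=np.stack([(u-p['cx'])/p['fx']*d,(v-p['cy'])/p['fy']*d,d],-1)
    return (P-t)@Rm
def proj(n,X):
    p,Rm,t=cam(n); c=Rm@np.array(X)+t; return c[0]/c[2]*p['fx']+p['cx'],c[1]/c[2]*p['fy']+p['cy']
def st():
    s=bot.sense(); print('t',round(s['clock'],2),'p',np.round(s['eef_pos'],4),'R\n',np.round(R.from_quat(s['ee_rot']).as_matrix(),3),'F',np.round(s['wrist_force'],1),'M',np.round(s['wrist_torque'],2),'gap',round(s['finger_gap'],3),'q',np.round(s['qpos'],2))
E
python3 - <<'E'
from h import *
st()
ims=[]
for n in ('side','top'):
    im,d=bot.snapshot(n); ims.append(im); np.save(n+'.npy',d)
    p,Rm,t=cam(n); print(n,'cam at',np.round(-Rm.T@t,3),'axis',np.round(Rm[2],2))
    for th in ('fixture','stud_top','spacer_mid','washer_mid','bushing_mid','beaker','tape'):
        r=bot.tip_of(n,th); print(th,[(round(x['conf'],2),np.round(x['point'],4).tolist(),np.round(proj(n,x['point'])).tolist()) for x in r[:2]])
    cv2.imwrite(f'pics/{n}0.png',im[...,::-1])
print(bot.sense()['clock'])
E
```

```text
t 0.0 p [ 0.1891 -0.5691  0.1955] R
 [[ 0.315 -0.001  0.949]
 [-0.949  0.002  0.315]
 [-0.002 -1.     0.   ]] F [ 0.4 -0.8  0.5] M [ 0.05 -0.01 -0.02] gap 1.0 q [-1.31  0.09  1.23 -0.    1.82 -0.06]
side cam at [ 0.437 -0.823  0.533] axis [ 0.18  0.85 -0.49]
fixture [(0.58, [0.6128, -0.0211, 0.0042], [324.0, 266.0])]
stud_top [(0.63, [0.6157, -0.0236, 0.0702], [326.0, 240.0]), (0.22, [0.463, 0.16, 0.0051], [252.0, 234.0])]
spacer_mid [(0.59, [0.4605, -0.2907, 0.0164], [268.0, 357.0])]
washer_mid [(0.77, [0.4626, 0.1605, -0.0002], [252.0, 236.0])]
bushing_mid [(0.79, [0.5884, -0.2415, 0.0156], [337.0, 327.0])]
beaker [(0.7, [0.7511, 0.0464, 0.0007], [374.0, 246.0])]
tape [(0.58, [0.7432, -0.2753, 0.0009], [425.0, 335.0]), (0.53, [0.4611, -0.2941, 0.0132], [269.0, 360.0])]
top cam at [ 0.345 -0.047  1.366] axis [ 0.2  -0.   -0.98]
fixture [(0.81, [0.6129, -0.0226, -0.0004], [312.0, 240.0]), (0.58, [0.4636, -0.2913, 0.0169], [431.0, 307.0])]
stud_top [(0.88, [0.6141, -0.0221, 0.0711], [311.0, 234.0])]
spacer_mid [(0.72, [0.4597, -0.2903, 0.0177], [431.0, 309.0])]
washer_mid [(0.89, [0.4653, 0.1596, 0.003], [229.0, 304.0])]
bushing_mid [(0.53, [0.4615, -0.2937, 0.0151], [432.0, 308.0])]
beaker [(0.7, [0.7496, 0.0491, 0.0027], [282.0, 182.0])]
tape [(0.73, [0.7394, -0.2734, -0.0021], [420.0, 189.0])]
0.8
```

View pics/top0.png

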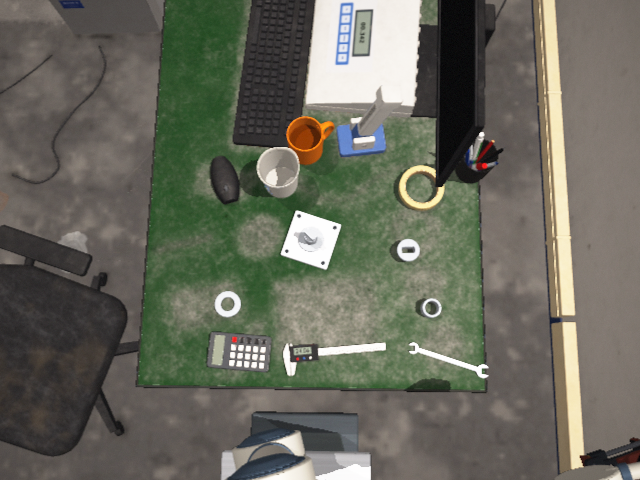

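View pics/side0.png

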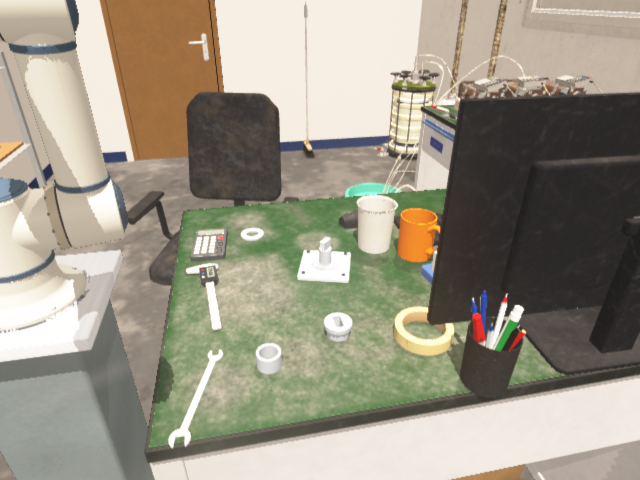

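The top view shows the fixture at (311,240), the washer at (228,304), the bushing at (408,250) and the spacer at (431,308). The beaker is at (280,172) and the tape at (421,188). The side view agrees: stud (326,245), spacer (268,358), bushing (338,327), washer (252,235). Next I'll refine these with depth and enlarged crops.

```bash
python3 - <<'E'
from h import *
from scipy.optimize import least_squares
obj={'spacer':((.4605,-.2905),.030,.021),'washer':((.464,.160),.008,.029),'bushing':((.5884,-.2415),.030,.025),'stud':((.6145,-.0225),.072,.014)}
tiles=[]
for n in ('top','side'):
    d=np.load(n+'.npy'); P=cloud(n,d); im=cv2.imread(f'pics/{n}0.png')
    print(n,cam(n)[0]['fx'])
    for k,(c,h,r) in obj.items():
        rad=np.hypot(P[...,0]-c[0],P[...,1]-c[1])
        m=(rad<r+.012)&(abs(P[...,2]-h)<(.003 if k=='washer' else .006))&(d>0)
        Q=P[m]; 
        if len(Q)<5: print(k,'few'); continue
        mid=(Q[:,:2].max(0)+Q[:,:2].min(0))/2
        if k=='stud':
            C=np.cov(Q[:,:2].T); w,V=np.linalg.eigh(C); print('ang',np.degrees(np.arctan2(V[1,1],V[0,1]))%180,np.sqrt(w))
        print(k,len(Q),'mean',Q.mean(0).round(4),'mid',mid.round(4),'ext',np.ptp(Q,axis=0).round(4))
        u,v=proj(n,[*c,h]); 
        s=24 if n=='top' else 30
        u,v=int(round(u)),int(round(v)); t=cv2.resize(im[v-s:v+s,u-s:u+s],(200,200),interpolation=cv2.INTER_CUBIC); tiles.append(t); print(' crop origin',u-s,v-s)
    # plate yaw
    m=(abs(P[...,2]-.012)<.004)&(np.hypot(P[...,0]-.614,P[...,1]+.022)<.085)&(d>0)
    q=P[m][:,:2].astype(np.float32); print('plate',cv2.minAreaRect(q*1000))
    for k,c,h in(('beaker',(.75,.048),.115),('tape',(.741,-.274),.025)):
        m=(abs(P[...,2]-h)<.006)&(np.hypot(P[...,0]-c[0],P[...,1]-c[1])<.065)&(d>0);Q=P[m];print(k,len(Q),((Q.max(0)+Q.min(0))/2).round(3))
cv2.imwrite('pics/crops.png',np.vstack([np.hstack(tiles[:4]),np.hstack(tiles[4:])]))
E
```

```text
top 608.0009106510175
spacer 136 mean [ 0.4624 -0.2874  0.0291] mid [ 0.4627 -0.2882] ext [0.04   0.0399 0.0113]
 crop origin 408 284
washer 329 mean [0.4636 0.161  0.0076] mid [0.4631 0.1601] ext [0.0781 0.0782 0.0059]
 crop origin 204 280
bushing 306 mean [ 0.59   -0.2375  0.03  ] mid [ 0.59  -0.237] ext [0.0485 0.0488 0.0119]
 crop origin 385 226
ang 45.79996153293079 [0.00374707 0.00790757]
stud 75 mean [ 0.6137 -0.0195  0.0722] mid [ 0.6139 -0.019 ] ext [0.0249 0.0242 0.0106]
 crop origin 287 209
plate ((615.0554809570312, -21.91181182861328), (146.78468322753906, 153.71473693847656), 14.315238952636719)
beaker 282 [0.752 0.053 0.115]
tape 625 [ 0.74  -0.272  0.025]
side 435.18773876517105
spacer 251 mean [ 0.4606 -0.2939  0.028 ] mid [ 0.4614 -0.292 ] ext [0.0409 0.0417 0.0077]
 crop origin 238 321
washer 146 mean [0.4636 0.157  0.0067] mid [0.4642 0.1584] ext [0.0558 0.0568 0.0044]
 crop origin 222 203
bushing 403 mean [ 0.5883 -0.2444  0.0286] mid [ 0.5887 -0.2419] ext [0.0495 0.0519 0.0073]
 crop origin 307 291
ang 45.30247704379126 [0.0040518  0.00880297]
stud 57 mean [ 0.6127 -0.0252  0.0698] mid [ 0.6133 -0.0236] ext [0.0248 0.0281 0.0066]
 crop origin 296 210
plate ((612.3734130859375, -24.91368865966797), (113.46052551269531, 109.61294555664062), 72.57567596435547)
beaker 189 [0.749 0.05  0.112]
tape 822 [ 0.738 -0.275  0.023]
```

View pics/crops.png

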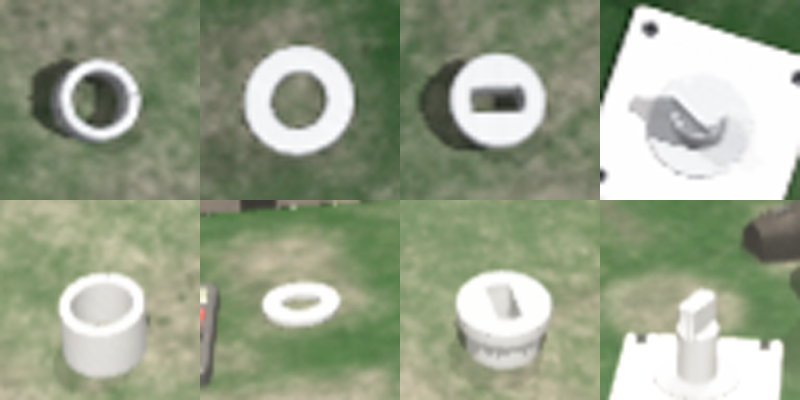

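The crops show the bushing's hole running nearly left-right in the top view, so its long way is about world y. The stud blade is about 45° in world, and depth from both cameras agrees. The two cameras differ by about 4 mm in y, so I'll centre the spacer by gripping it twice, 90° apart, and use that to calibrate them.

Call:
step_arm(plan=[[-19.9,10.6,38.4,0,0,0],[-19.9,10.6,38.4,0,0,0],[-19.9,10.6,38.4,0,0,0],[-19.9,10.6,38.4,0,0,0],[-19.9,10.6,38.4,0,0,0],[-19.9,10.6,38.4,0,0,0],[-19.9,10.6,38.4,0,0,0],[-19.9,10.6,38.4,0,0,0],[-19.9,10.6,38.4,0,0,0],[0,0,0,0,-8.5,0]], claw=1, force=15)

```text
clock: 1.8
eef_pos: [0.4629, -0.286, 0.0993]
ee_rot: [-0.603, 0.369, -0.368, 0.604]
wrist_force: [-0.7, -0.3, -0.7]
finger_gap: 0.999
```

```bash
cat >> h.py <<'E'
def go(x,y,z,az=None):
    "print shift in present tool axes (mm) and turn about tool y (deg)"
    s=bot.sense(); M=R.from_quat(s['ee_rot']).as_matrix(); d=M.T@(np.array([x,y,z])-s['eef_pos'])*1000
    a=np.degrees(np.arctan2(M[1,0],M[0,0])); 
    print('shift',d.round(1),'az',round(a,2),'turn y',None if az is None else round(a-az,1))
E
python3 - <<'E'
from h import *
st(); go(.461,-.290,.006,-62)
E
```

```text
t 1.8 p [ 0.4629 -0.286   0.0993] R
 [[ 0.457 -0.001  0.889]
 [-0.889  0.003  0.457]
 [-0.003 -1.     0.   ]] F [-0.7 -0.3 -0.7] M [ 0.02  0.02 -0.02] gap 0.999 q [-0.62 -0.05  1.55  0.    1.65  0.48]
shift [ 2.9 93.3 -3.6] az -62.81 turn y -0.8
```

Call:
step_arm(plan=[[2.9,30,-3.6,0,0,0],[0,30,0,0,0,0],[0,20,0,0,0,0],[0,13,0,0,0,0],[0,0,0,0,0,0]])

```text
clock: 2.3
eef_pos: [0.4577, -0.2939, 0.0062]
ee_rot: [-0.602, 0.371, -0.369, 0.603]
wrist_force: [-0.0, -0.5, 1.0]
finger_gap: 1.003
```

Call:
step_arm(plan=[[0,0,0,0,0,0],[0,0,0,0,0,0],[0,0,0,0,0,0],[0,0,0,0,0,0],[0,0,0,0,0,0],[0,0,0,0,0,0]], claw=0.3)

```text
clock: 2.9
eef_pos: [0.4589, -0.2947, 0.0084]
ee_rot: [0.603, -0.37, 0.37, -0.603]
wrist_force: [0.1, 0.5, -0.9]
finger_gap: 0.491
```

```bash
python3 - <<'E'
from h import *
st();st()
E
```

```text
t 2.9 p [ 0.4589 -0.2947  0.0084] R
 [[ 0.452  0.     0.892]
 [-0.892 -0.     0.452]
 [ 0.    -1.     0.   ]] F [ 0.1  0.5 -0.9] M [-0.01 -0.   -0.02] gap 0.491 q [-0.63 -0.01  1.67  0.    1.48  0.47]
t 2.9 p [ 0.4589 -0.2947  0.0084] R
 [[ 0.452  0.     0.892]
 [-0.892 -0.     0.452]
 [ 0.    -1.     0.   ]] F [ 0.1  0.5 -0.9] M [-0.01 -0.   -0.02] gap 0.491 q [-0.63 -0.01  1.67  0.    1.48  0.47]
```

Call:
step_arm(plan=[[0,0,0,0,0,0],[0,0,0,0,0,0],[0,0,0,0,0,0]], claw=0.8)

```text
clock: 3.2
eef_pos: [0.4588, -0.2947, 0.0082]
ee_rot: [-0.603, 0.37, -0.37, 0.603]
wrist_force: [0.8, -0.6, 0.1]
finger_gap: 0.725
```

Call:
step_arm(plan=[[0,0,0,0,-8.5,0],[0,0,0,0,-8.5,0],[0,0,0,0,-8.5,0],[0,0,0,0,-8.5,0],[0,0,0,0,-8.5,0],[0,0,0,0,-8.5,0],[0,0,0,0,-8.5,0],[0,0,0,0,-8.5,0],[0,0,0,0,-8.5,0],[0,0,0,0,-8.5,0]])

```text
clock: 4.2
eef_pos: [0.4588, -0.2947, 0.0082]
ee_rot: [-0.694, -0.136, 0.136, 0.694]
wrist_force: [-0.2, 0.3, -0.9]
finger_gap: 0.802
```

Call:
step_arm(plan=[[0,0,0,0,-5,0],[0,0,0,0,0,0],[0,0,0,0,0,0],[0,0,0,0,0,0],[0,0,0,0,0,0],[0,0,0,0,0,0]], claw=0.3)

```text
clock: 4.8
eef_pos: [0.4588, -0.2947, 0.0082]
ee_rot: [-0.688, -0.164, 0.164, 0.688]
wrist_force: [0.6, 0.4, 0.1]
finger_gap: 0.313
```

```bash
python3 - <<'E'
from h import *
st();st()
E
```

```text
t 4.8 p [ 0.4588 -0.2947  0.0082] R
 [[ 0.892 -0.    -0.452]
 [ 0.452  0.     0.892]
 [-0.    -1.     0.   ]] F [0.6 0.4 0.1] M [ 0.01 -0.09  0.03] gap 0.313 q [-0.63 -0.01  1.67 -0.    1.48 -1.1 ]
t 4.8 p [ 0.4588 -0.2947  0.0082] R
 [[ 0.892 -0.    -0.452]
 [ 0.452  0.     0.892]
 [-0.    -1.     0.   ]] F [0.6 0.4 0.1] M [ 0.01 -0.09  0.03] gap 0.313 q [-0.63 -0.01  1.67 -0.    1.48 -1.1 ]
```

```bash
python3 - <<'E'
from h import *
for n in('side','top'):
    im,d=bot.snapshot(n); u,v=map(int,proj(n,[.46,-.291,.03])); s=60
    cv2.imwrite(f'pics/{n}1.png',cv2.resize(im[v-s:v+s,u-s:u+s,::-1],(400,400),interpolation=cv2.INTER_CUBIC))
cv2.imwrite('pics/c1.png',np.hstack([cv2.imread('pics/side1.png'),cv2.imread('pics/top1.png')])); st()
E
```

```text
t 4.9 p [ 0.4588 -0.2947  0.0082] R
 [[ 0.892  0.    -0.452]
 [ 0.452  0.     0.892]
 [ 0.    -1.    -0.   ]] F [-0.1  0.3  0.3] M [ 0.04 -0.1   0.01] gap 0.3 q [-0.63 -0.01  1.67  0.    1.48 -1.1 ]
```

View pics/c1.png

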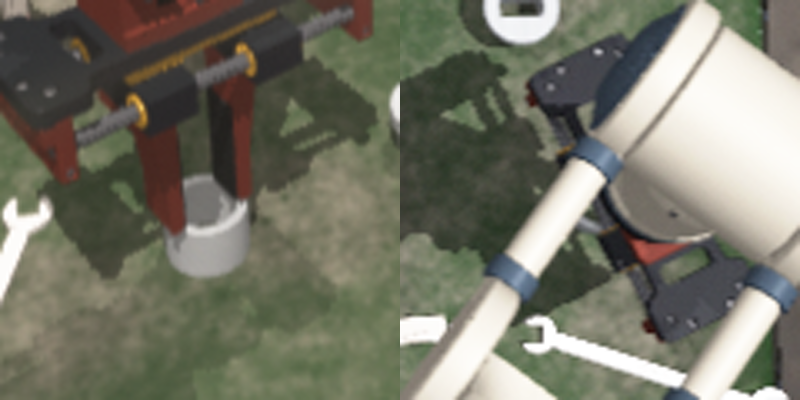

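The side crop shows the fingers at the tube, but the opening reached 0.3 (26 mm), so this isn't a clean grip. I'll check the depth.

```bash
python3 - <<'E'
from h import *
im,d=bot.snapshot('side'); P=cloud('side',d)
u0,v0=map(int,proj('side',[.46,-.291,.03]))
for v in range(v0-24,v0+24,3):
    print(v,' '.join('%4d,%4d,%3d'%tuple((P[v,u]*1000-[460,-290,0]).round()) if d[v,u]>0 else '     --    ' for u in range(u0-16,u0+18,3)))
print(u0,v0)
print([(x['conf'],x['point']) for x in bot.tip_of('side','spacer_mid')])
E
```

```text
327  -22, -51,127  -18, -50,125  -14, -48,123  -10, -46,120    0,  92,  2    5,  92,  1    6,   9, 71   10,   0, 78   14,  -7, 83   19,  -6, 82   24,  -3, 78   37,  85,  2
330  -23, -51,121  -19, -50,120  -14, -23, 96   -7,  86,  2   -1,  85,  1    4,  85,  1    9,  82,  2   10,   1, 71   14,  -7, 77   19,  -7, 76   24,  -5, 73   36,  77,  2
333  -23, -22, 91  -19, -27, 94  -14, -25, 92  -10, -20, 87   -2,  78,  0    3,  76,  1    9,  75,  1   10,   3, 64   14,  -7, 71   18,  -7, 70   23,  -5, 68   35,  70,  1
336  -24, -17, 81  -19, -26, 87  -15, -24, 85  -10, -24, 84   -3,  69,  2    3,  68,  1    8,  67,  1    9,   2, 58   14,  -6, 64   18,  -9, 66   23,  -4, 61   34,  61,  2
339  -24, -14, 72  -20, -26, 82  -15, -25, 80  -11, -22, 76   -3,  62,  0    2,  61,  1    7,  59,  2    9,   3, 51   13,  -4, 57   18,  -8, 59   23,  -5, 55   34,  58, -2
342  -24, -11, 63  -20, -23, 73  -16, -24, 74  -11, -22, 71   -4,  55,  0    1,  53,  1    6,  51,  2    9,   5, 43   13,  -5, 51   18,  -7, 52   22,  -6, 50   32,  46,  1
345  -25,  -8, 55  -20, -19, 64  -16, -25, 68  -11, -23, 66   -6,  1
[... 1029 characters left out ...]
 -21, 25   -5, -21, 25    0, -22, 25    5, -21, 23   10, -21, 21   15, -16, 15   20, -10,  9   26,  -3,  0
366  -28,   4, -2  -24,   1,  0  -19,  -7,  7  -14, -14, 13  -10, -19, 17   -5, -22, 19    0, -22, 19    5, -22, 17    9, -23, 17   14, -17, 10   20, -11,  3   25, -10,  1
369  -29,  -6,  1  -24,  -7,  1  -19,  -6,  0  -15, -15,  7  -10, -19, 11   -5, -21, 11   -1, -21, 10    4, -22, 11    9, -20,  7   14, -18,  4   19, -15,  0   24, -18,  3
372  -29, -12,  1  -25, -14,  1  -20, -14,  1  -15, -15,  1  -10, -16,  1   -6, -20,  4   -1, -22,  5    4, -22,  4    9, -21,  2   14, -20,  0   18, -22,  1   23, -23,  1
267 351
[(0.66, [0.4631, -0.2932, 0.0156]), (0.24, [0.5932, -0.2402, 0.015])]
```

The depth shows the fingertips at z≈33 mm, just above the tube's rim, while the pose reports TCP z=8 mm. I'll open, lower gently and watch both the force and the depth.

Call:
step_arm(plan=[[0,0,0,0,0,0],[0,0,0,0,0,0],[0,0,0,0,0,0],[0,0,0,0,0,0],[0,0,0,0,0,0],[0,3,0,0,0,0],[0,2,0,0,0,0]], claw=0.8)

```text
clock: 5.7
eef_pos: [0.4587, -0.2946, 0.0029]
ee_rot: [-0.688, -0.164, 0.164, 0.688]
wrist_force: [-0.1, -0.1, -0.1]
finger_gap: 0.801
```

```bash
python3 - <<'E'
from h import *
st()
im,d=bot.snapshot('side'); P=cloud('side',d)
cv2.imwrite('pics/s2.png',cv2.resize(im[270:400,200:350,::-1],(690,598),interpolation=cv2.INTER_CUBIC))
E
```

```text
t 5.7 p [ 0.4587 -0.2946  0.0029] R
 [[ 0.892 -0.    -0.452]
 [ 0.452  0.     0.892]
 [-0.    -1.     0.   ]] F [-0.1 -0.1 -0.1] M [-0.04 -0.11  0.08] gap 0.801 q [-0.63 -0.01  1.68  0.    1.47 -1.1 ]
```

View pics/s2.png

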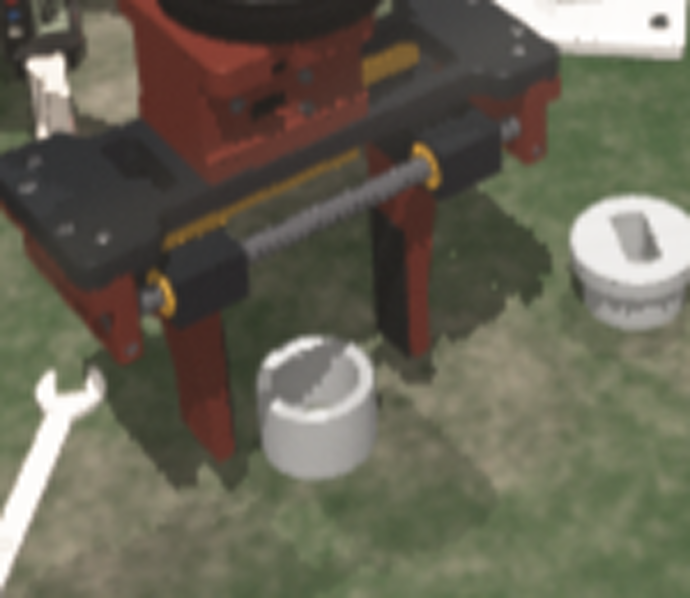

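```bash
python3 - <<'E'
from h import *
im,d=bot.snapshot('side'); P=cloud('side',d)
def row(v,us): print(v,' '.join('%4d,%4d,%3d'%tuple((P[v,u]*1000).round()) for u in us))
print('left');[row(v,range(238,256,3)) for v in range(340,376,3)]
print('right');[row(v,range(280,298,3)) for v in range(320,352,3)]
print('pred tips',proj('side',np.array([.4587,-.2946,.0029])+.035*np.array([.892,.452,0])),proj('side',np.array([.4587,-.2946,.0029])-.035*np.array([.892,.452,0])))
E
```

```text
left
340  418,-352,116  422,-350,113  426,-324, 90  430,-322, 87  434,-227,  1  439,-227,  0
343  416,-319, 81  421,-326, 86  425,-325, 84  430,-321, 81  433,-233,  0  439,-235,  0
346  416,-316, 73  420,-325, 80  425,-324, 78  429,-322, 75  433,-242,  1  438,-242,  0
349  415,-308, 59  420,-323, 72  424,-325, 73  429,-321, 69  433,-250,  2  438,-249,  0
352  414,-304, 50  419,-318, 61  424,-325, 67  428,-322, 64  432,-256,  1  437,-257,  0
355  412,-260,  1  419,-315, 53  423,-324, 60  428,-323, 59  432,-265,  2  437,-263,  0
358  411,-266,  0  418,-313, 44  423,-323, 53  427,-323, 53  431,-269,  0  436,-270,  0
361  411,-273,  1  417,-311, 37  422,-322, 46  427,-325, 48  431,-320, 43  436,-279,  1
364  411,-281,  2  416,-280,  0  422,-321, 39  426,-323, 40  431,-319, 36  435,-286,  2
367  411,-288,  2  415,-287,  0  421,-320, 32  426,-322, 33  430,-321, 31  435,-292,  1
370  410,-293,  0  415,-294,  1  420,-295,  1  425,-325, 29  429,-298,  1  434,-299,  1
373  410,-300,  1  415,-301,  1  437,-823,533  424,-302,  0  429,-302, -1  434,-305,  1
right
320  493,-184,  2  489,-279, 80  
[... 371 characters left out ...]
287, 61  502,-286, 58  515,-222,  1
335  488,-223,  0  488,-275, 45  492,-285, 53  496,-289, 56  502,-284, 51  514,-231,  3
338  486,-234,  3  488,-276, 39  492,-284, 46  496,-288, 49  501,-286, 46  513,-237,  0
341  486,-240,  1  488,-276, 33  492,-283, 39  496,-289, 43  501,-287, 41  511,-245,  1
344  485,-246,  0  490,-251,  3  492,-282, 32  496,-288, 36  501,-286, 33  510,-254,  3
347  484,-254,  0  489,-254,  0  494,-256,  0  499,-259,  2  504,-258,  0  509,-260,  1
350  481,-290, 28  488,-263,  1  493,-264,  1  498,-265,  1  503,-266,  1  508,-268,  2
pred tips (np.float64(285.3717925022893), np.float64(355.5607258602113)) (np.float64(249.22772607810396), np.float64(375.2557948718086))
```

The picture shows the finger tips at (225,458) and (420,352), clearly above the bench. Depth puts them at z≈29 mm against a reported 3 mm, while x and y agree. So the reported z is about 26 mm low compared with the cameras. I'll trust the depth and descend gently, watching the force.

Call:
step_arm(plan=[[0,5,0,0,0,0],[0,5,0,0,0,0]])

```text
clock: 6.0
eef_pos: [0.4588, -0.2947, -0.0071]
ee_rot: [0.688, 0.164, -0.164, -0.688]
wrist_force: [0.9, -0.1, -0.2]
finger_gap: 0.801
```

Call:
step_arm(plan=[[0,5,0,0,0,0],[0,3,0,0,0,0],[0,2,0,0,0,0]])

```text
clock: 6.3
eef_pos: [0.4585, -0.2945, -0.0174]
ee_rot: [-0.688, -0.164, 0.165, 0.688]
wrist_force: [0.1, -0.4, -0.2]
finger_gap: 0.801
```

```bash
python3 - <<'E'
from h import *
st()
im,d=bot.snapshot('side'); P=cloud('side',d); s=bot.sense(); t=s['eef_pos']
M=R.from_quat(s['ee_rot']).as_matrix()
m=(d>0)&(abs(P[...,2]-.02)<.08)
L=(P-t)@M
for sg in(-1,1):
    q=m&(abs(sg*L[...,0]-.042)<.012)&(abs(L[...,2])<.014)&(P[...,2]>.005)
    print(sg,np.sort(P[q][:,2])[:8].round(4))
E
```

```text
t 6.3 p [ 0.4585 -0.2945 -0.0174] R
 [[ 0.892 -0.001 -0.452]
 [ 0.452  0.     0.892]
 [-0.    -1.     0.001]] F [ 0.1 -0.4 -0.2] M [ 0.01 -0.12 -0.01] gap 0.801 q [-0.63  0.01  1.7  -0.    1.44 -1.1 ]
-1 [0.0075 0.01   0.0107 0.0107 0.0109 0.011  0.0113 0.0117]
1 [0.0072 0.0079 0.008  0.0084 0.0086 0.0089 0.0094 0.0094]
```

There was no contact at a reported −17 mm, and depth puts the tips at about 7.5 mm. The z offset is therefore about 25 mm. Now I'll close, then regrip 90° round.

Call:
step_arm(plan=[[0,0,0,0,0,0],[0,0,0,0,0,0],[0,0,0,0,0,0],[0,0,0,0,0,0],[0,0,0,0,0,0],[0,0,0,0,0,0]], claw=0.3)

```text
clock: 6.95
eef_pos: [0.4591, -0.2947, -0.0165]
ee_rot: [0.688, 0.165, -0.164, -0.688]
wrist_force: [0.6, 0.7, 1.0]
finger_gap: 0.479
```

Call:
step_arm(plan=[[0,0,0,0,0,0],[0,0,0,0,0,0],[0,0,0,0,8.5,0],[0,0,0,0,8.5,0],[0,0,0,0,8.5,0],[0,0,0,0,8.5,0],[0,0,0,0,8.5,0],[0,0,0,0,8.5,0],[0,0,0,0,8.5,0],[0,0,0,0,8.5,0]], claw=0.65)

```text
clock: 7.95
eef_pos: [0.4586, -0.2947, -0.017]
ee_rot: [0.661, -0.251, 0.25, -0.661]
wrist_force: [0.2, -0.2, 0.5]
finger_gap: 0.646
```

Call:
step_arm(plan=[[0,0,0,0,8.5,0],[0,0,0,0,8.5,0],[0,0,0,0,5,0],[0,0,0,0,0,0],[0,0,0,0,0,0],[0,0,0,0,0,0]], claw=0.3)

```text
clock: 8.55
eef_pos: [0.4586, -0.2946, -0.017]
ee_rot: [0.603, -0.37, 0.369, -0.603]
wrist_force: [0.1, 0.3, -0.2]
finger_gap: 0.471
```

```bash
python3 - <<'E'
from h import *
st()
E
```

```text
t 8.55 p [ 0.4586 -0.2946 -0.017 ] R
 [[ 0.454 -0.     0.891]
 [-0.891  0.     0.454]
 [-0.    -1.    -0.   ]] F [ 0.1  0.3 -0.2] M [ 0.1   0.04 -0.03] gap 0.471 q [-0.63  0.01  1.7  -0.    1.44  0.47]
```

Both grips put the spacer's centre at (458.6, −294.6) mm in robot terms. The side camera reads about (+2.8, +2.6) mm off that and the top camera (+4.1, +6.4). Corrected, the stud comes to about (610.2, −25.8) mm. Lift and carry.

Call:
step_arm(plan=[[0,-32.3,0,0,0,0],[0,-32.3,0,0,0,0],[0,-32.4,0,0,0,0],[-24.4,0,36.7,0,0,0],[-24.4,0,36.7,0,0,0],[-24.4,0,36.7,0,0,0],[-24.4,0,36.7,0,0,0],[-24.4,0,36.7,0,0,0],[-24.4,0,36.7,0,0,0],[-24.4,0,36.7,0,0,0]], force=20)

```text
clock: 9.55
eef_pos: [0.6112, -0.0245, 0.0799]
ee_rot: [0.603, -0.37, 0.37, -0.603]
wrist_force: [0.3, 0.1, -1.6]
finger_gap: 0.472
```

Call:
step_arm(plan=[[0,0,0,0,0,0],[0,0,0,0,0,0]])

```text
clock: 9.75
eef_pos: [0.6105, -0.0254, 0.0795]
ee_rot: [0.603, -0.37, 0.369, -0.603]
wrist_force: [-0.2, -0.0, -1.4]
finger_gap: 0.466
```

```bash
python3 - <<'E'
from h import *
st(); go(.6102,-.0258,.062)
im,d=bot.snapshot('side'); P=cloud('side',d); np.save('s3.npy',d)
u,v=map(int,proj('side',[.612,-.024,.08]))
cv2.imwrite('pics/s3.png',cv2.resize(im[v-50:v+50,u-50:u+50,::-1],(600,600),interpolation=cv2.INTER_CUBIC)); print(u,v)
def mid(lo,hi):
    m=(d>0)&(P[...,2]>lo)&(P[...,2]<hi)&(np.hypot(P[...,0]-.612,P[...,1]+.024)<.032); Q=P[m]; print(lo,hi,len(Q),((Q.max(0)+Q.min(0))/2).round(4),np.ptp(Q,axis=0).round(4),Q.mean(0).round(4))
for z in(.04,.05,.06,.066,.07,.076,.082,.088,.094,.1,.106,.112,.118,.124): mid(z,z+.006)
E
```

```text
t 9.75 p [ 0.6105 -0.0254  0.0795] R
 [[ 0.455 -0.001  0.891]
 [-0.891 -0.     0.455]
 [-0.    -1.    -0.001]] F [-0.2 -0.  -1.4] M [-0.02 -0.01 -0.  ] gap 0.466 q [-0.1   0.13  1.4  -0.    1.62  1.  ]
shift [ 0.2 17.5 -0.5] az -62.94 turn y None
324 236
0.04 0.046 30 [ 0.6129 -0.0326  0.0431] [0.0271 0.0142 0.0051] [ 0.6111 -0.0334  0.0431]
0.05 0.056 41 [ 0.6132 -0.0262  0.0527] [0.0267 0.0227 0.0053] [ 0.6135 -0.0292  0.0523]
0.06 0.066 23 [ 0.6132 -0.0284  0.0634] [0.0249 0.0208 0.005 ] [ 0.6124 -0.0295  0.0636]
0.066 0.07200000000000001 51 [ 0.6132 -0.0234  0.0691] [0.0249 0.0253 0.0057] [ 0.6126 -0.0254  0.0698]
0.07 0.07600000000000001 37 [ 0.6129 -0.0231  0.0714] [0.0247 0.0246 0.0026] [ 0.6123 -0.0246  0.0711]Traceback (most recent call last):
  File "<stdin>", line 8, in <module>
  File "<stdin>", line 7, in mid
    return umr_maximum(a, axis, None, out, keepdims, initial, where)
ValueError: zero-size array to reduction operation maximum which has no identity
```

View pics/s3.png

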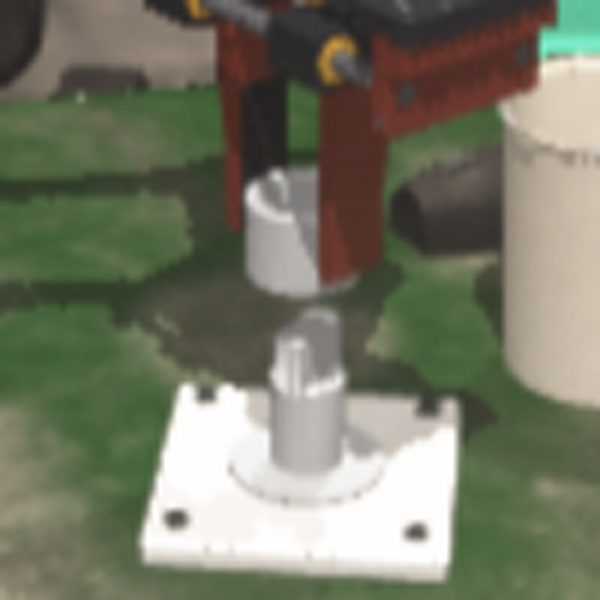

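The picture shows the held spacer at about (301,240) above the stud, which is centred at about x=308. It may be 1–2 mm to the left, so I'll measure the silhouettes from depth.

```bash
python3 - <<'E'
from h import *
d=np.load('s3.npy'); P=cloud('side',d); p,Rm,t=cam('side')
print('cam right',Rm[0].round(3))
for nm,lo,hi in (('spacer',.1,.125),('stud',.03,.05)):
    m=(d>0)&(P[...,2]>lo)&(P[...,2]<hi)&(np.hypot(P[...,0]-.612,P[...,1]+.024)<.05)
    for v in range(200,275):
        us=np.where(m[v])[0]
        if len(us)>10 and v%2==0: print(nm,v,us.min(),us.max(),[tuple((P[v,u]*1000).round(1)) for u in (us.min(),us[len(us)//2],us.max())])
E
```

```text
cam right [ 0.98  -0.201  0.   ]
spacer 218 312 326 [(np.float64(588.5), np.float64(-5.0), np.float64(117.9)), (np.float64(604.7), np.float64(-11.0), np.float64(119.2)), (np.float64(617.7), np.float64(-11.4), np.float64(118.1))]
spacer 220 312 326 [(np.float64(587.4), np.float64(-10.7), np.float64(116.1)), (np.float64(604.5), np.float64(-12.1), np.float64(115.1)), (np.float64(617.0), np.float64(-14.6), np.float64(115.0))]
spacer 224 312 337 [(np.float64(587.5), np.float64(-10.0), np.float64(106.1)), (np.float64(604.2), np.float64(-43.9), np.float64(121.6)), (np.float64(633.7), np.float64(-44.9), np.float64(119.0))]
spacer 226 315 337 [(np.float64(590.1), np.float64(-29.8), np.float64(111.2)), (np.float64(609.5), np.float64(-48.6), np.float64(118.8)), (np.float64(633.5), np.float64(-45.8), np.float64(114.8))]
spacer 228 315 337 [(np.float64(590.1), np.float64(-30.0), np.float64(106.6)), (np.float64(610.2), np.float64(-45.6), np.float64(112.5)), (np.float64(633.1), np.float64(-47.7), np.float64(111.2))]
spacer 230 315 336 [(np.float64(590.0), np.float64(-30.1), np.float64(101.9)), (np.
[... 186 characters left out ...]
0.5)), (np.float64(607.7), np.float64(-47.8), np.float64(104.5)), (np.float64(619.2), np.float64(-53.3), np.float64(106.2))]
stud 252 319 331 [(np.float64(599.3), np.float64(-26.5), np.float64(44.7)), (np.float64(611.0), np.float64(-34.3), np.float64(47.9)), (np.float64(626.4), np.float64(-25.5), np.float64(40.8))]
stud 254 319 331 [(np.float64(599.3), np.float64(-26.5), np.float64(39.6)), (np.float64(610.9), np.float64(-35.0), np.float64(43.3)), (np.float64(626.2), np.float64(-26.8), np.float64(36.5))]
stud 256 319 331 [(np.float64(599.7), np.float64(-24.6), np.float64(33.3)), (np.float64(610.3), np.float64(-37.7), np.float64(39.9)), (np.float64(626.6), np.float64(-25.4), np.float64(30.5))]
```

Call:
step_arm(plan=[[-0.2,10,1.1,0,0,0],[0,9,0,0,0,0],[0,1,0,0,0,0],[0,1,0,0,0,0],[0,1,0,0,0,0],[0,1,0,0,0,0]])

```text
clock: 10.4
eef_pos: [0.6118, -0.0257, 0.0576]
ee_rot: [-0.602, 0.37, -0.37, 0.603]
wrist_force: [-0.6, 0.2, -1.2]
finger_gap: 0.467
```

Call:
step_arm(plan=[[0,1,0,0,0,0],[0,1,0,0,0,0],[0,1,0,0,0,0],[0,1,0,0,0,0]])

```text
clock: 10.8
eef_pos: [0.6119, -0.0255, 0.0543]
ee_rot: [-0.602, 0.37, -0.37, 0.603]
wrist_force: [-3.5, 0.4, 6.8]
finger_gap: 0.467
```

```bash
python3 - <<'E'
from h import *
st()
E
```

```text
t 10.8 p [ 0.6119 -0.0255  0.0543] R
 [[ 0.452  0.001  0.892]
 [-0.892 -0.     0.452]
 [ 0.001 -1.     0.001]] F [-3.5  0.4  6.8] M [0.09 0.4  0.02] gap 0.467 q [-0.1   0.14  1.43  0.    1.57  1.  ]
```

Contact at tip height, about 8 N upwards. The moment hints that the touch is on the +x rim, so I'll back off 1 mm, shift about 1.2 mm along tool z (+x, +y) and try again.

Call:
step_arm(plan=[[0,-2,0,0,0,0],[0,0,1.2,0,0,0],[0,1,0,0,0,0],[0,1,0,0,0,0],[0,0,0,0,0,0]])

```text
clock: 11.3
eef_pos: [0.6125, -0.0248, 0.0527]
ee_rot: [0.603, -0.37, 0.37, -0.603]
wrist_force: [0.4, 0.8, -1.5]
finger_gap: 0.464
```

```bash
python3 - <<'E'
from h import *
st()
E
```

```text
t 11.3 p [ 0.6125 -0.0248  0.0527] R
 [[ 0.452 -0.001  0.892]
 [-0.892  0.     0.452]
 [-0.    -1.    -0.   ]] F [ 0.4  0.8 -1.5] M [ 0.05 -0.08  0.01] gap 0.464 q [-0.1   0.15  1.43  0.    1.57  1.01]
```

Free now, so continuing down.

Call:
step_arm(plan=[[0,2,0,0,0,0],[0,2,0,0,0,0],[0,2,0,0,0,0],[0,2,0,0,0,0]])

```text
clock: 11.7
eef_pos: [0.6127, -0.0248, 0.0451]
ee_rot: [-0.602, 0.37, -0.37, 0.603]
wrist_force: [0.8, 1.2, -0.6]
finger_gap: 0.467
```

Call:
step_arm(plan=[[0,2,0,0,0,0],[0,2,0,0,0,0],[0,1,0,0,0,0],[0,1,0,0,0,0],[0,1,0,0,0,0],[0,1,0,0,0,0]])

```text
clock: 12.3
eef_pos: [0.6127, -0.0248, 0.0373]
ee_rot: [-0.602, 0.37, -0.37, 0.603]
wrist_force: [0.5, 0.7, 0.2]
finger_gap: 0.472
```

Call:
step_arm(plan=[[0,1,0,0,0,0],[0,1,0,0,0,0],[0,1,0,0,0,0],[0,1,0,0,0,0]])

```text
clock: 12.7
eef_pos: [0.6127, -0.0248, 0.0332]
ee_rot: [-0.602, 0.37, -0.37, 0.603]
wrist_force: [-0.5, 4.0, 0.8]
finger_gap: 0.472
```

```bash
python3 - <<'E'
from h import *
st()
E
```

```text
t 12.7 p [ 0.6127 -0.0248  0.0332] R
 [[ 0.452  0.     0.892]
 [-0.892  0.     0.452]
 [-0.    -1.     0.   ]] F [-0.5  4.   0.8] M [ 0.57 -0.05 -0.03] gap 0.472 q [-0.1   0.16  1.45  0.    1.54  1.01]
```

Call:
step_arm(plan=[[-0.5,0.5,0.3,0,0,0],[0,1,0,0,0,0],[0,1,0,0,0,0],[0,1,0,0,0,0]])

```text
clock: 13.1
eef_pos: [0.6126, -0.0245, 0.0295]
ee_rot: [0.603, -0.37, 0.37, -0.602]
wrist_force: [-0.7, 0.1, -1.0]
finger_gap: 0.465
```

Call:
step_arm(plan=[[0,2,0,0,0,0],[0,2,0,0,0,0],[0,2,0,0,0,0],[0,2,0,0,0,0]])

```text
clock: 13.5
eef_pos: [0.6126, -0.0245, 0.0214]
ee_rot: [0.603, -0.37, 0.37, -0.602]
wrist_force: [-0.3, 1.1, -0.6]
finger_gap: 0.465
```

```bash
python3 - <<'E'
from h import *
st()
E
```

```text
t 13.5 p [ 0.6126 -0.0245  0.0214] R
 [[ 0.452 -0.     0.892]
 [-0.892 -0.     0.452]
 [ 0.    -1.    -0.   ]] F [-0.3  1.1 -0.6] M [ 0.04 -0.04  0.03] gap 0.465 q [-0.1   0.16  1.47 -0.    1.51  1.01]
```

Call:
step_arm(plan=[[0,3,0,0,0,0],[0,3,0,0,0,0],[0,3,0,0,0,0],[0,3,0,0,0,0],[0,3,0,0,0,0],[0,2,0,0,0,0],[0,1,0,0,0,0],[0,1,0,0,0,0]])

```text
clock: 14.3
eef_pos: [0.6127, -0.0244, 0.0027]
ee_rot: [0.603, -0.37, 0.37, -0.603]
wrist_force: [-0.7, 0.1, -0.7]
finger_gap: 0.466
```

Call:
step_arm(plan=[[0,1,0,0,0,0],[0,1,0,0,0,0],[0,1,0,0,0,0]])

```text
clock: 14.6
eef_pos: [0.6128, -0.0244, -0.0003]
ee_rot: [-0.603, 0.37, -0.37, 0.603]
wrist_force: [0.1, -0.0, -0.6]
finger_gap: 0.47
```

Call:
step_arm(plan=[[0,1,0,0,0,0],[0,0,0,0,0,0]])

```text
clock: 14.8
eef_pos: [0.6128, -0.0244, -0.001]
ee_rot: [-0.602, 0.37, -0.37, 0.603]
wrist_force: [-1.4, 0.6, 1.7]
finger_gap: 0.468
```

Call:
step_arm(plan=[[0,0,0,0,0,0],[0,0,0,0,0,0],[0,-30,0,0,0,0],[0,-40,0,0,0,0],[0,-35,0,0,0,0]], claw=1)

```text
clock: 15.3
eef_pos: [0.6127, -0.0244, 0.1052]
ee_rot: [-0.602, 0.37, -0.37, 0.603]
wrist_force: [1.0, 0.1, -0.3]
finger_gap: 0.882
```

Call:
step_arm(plan=[[-38.4,0,-8.6,0,0,0],[-38.4,0,-8.6,0,0,0],[-38.4,0,-8.6,0,0,0],[-38.4,0,-8.6,0,0,0],[-38.4,0,-8.6,0,0,0],[-38.4,0,-8.6,0,0,0],[0,0,0,0,0,0]])

```text
clock: 16.0
eef_pos: [0.4605, 0.1608, 0.1043]
ee_rot: [-0.603, 0.369, -0.369, 0.604]
wrist_force: [0.1, 0.1, -0.4]
finger_gap: 1.001
```

```bash
python3 - <<'E'
from h import *
st()
for n in('side','top'):
    im,d=bot.snapshot(n); P=cloud(n,d)
    m=(d>0)&(abs(P[...,2]-.046)<.004)&(np.hypot(P[...,0]-.613,P[...,1]+.022)<.03); Q=P[m]
    if len(Q): print(n,'rim',len(Q),((Q.max(0)+Q.min(0))/2).round(4),np.median(Q[:,2]))
    for th in ('spacer_mid','washer_mid'): print(th,[(round(x['conf'],2),x['point']) for x in bot.tip_of(n,th)[:2]])
go(.4625,.1575,-.013)
E
```

```text
t 16.0 p [0.4605 0.1608 0.1043] R
 [[ 0.456  0.     0.89 ]
 [-0.89   0.002  0.456]
 [-0.001 -1.     0.001]] F [ 0.1  0.1 -0.4] M [-0.01 -0.06 -0.05] gap 1.001 q [ 0.27 -0.21  1.69  0.    1.67  1.36]
side rim 104 [ 0.6131 -0.0289  0.046 ] 0.0448853146689223
spacer_mid [(0.49, [0.611, -0.0258, 0.0302])]
washer_mid [(0.78, [0.4615, 0.1624, 0.0041])]
top rim 111 [ 0.6141 -0.0218  0.0459] 0.045858206091516106
spacer_mid [(0.61, [0.6142, -0.0262, 0.0304])]
washer_mid [(0.57, [0.4631, 0.1632, 0.0037])]
shift [ -0.9 116.6  -0.3] az -63.21 turn y None
```

The spacer is home, with its rim at 46 mm. Now down to the washer.

Call:
step_arm(plan=[[0,35,0,0,0,0],[0,35,0,0,0,0],[0,30,0,0,0,0],[0,15,0,0,0,0],[0,5,0,0,0,0],[0,2,0,0,0,0],[0,1,0,0,0,0]])

```text
clock: 17.0
eef_pos: [0.4637, 0.1579, -0.0177]
ee_rot: [-0.602, 0.37, -0.371, 0.603]
wrist_force: [-0.0, 0.3, 0.8]
finger_gap: 1.001
```

Call:
step_arm(plan=[[0,1,0,0,0,0],[0,1,0,0,0,0]])

```text
clock: 17.2
eef_pos: [0.4634, 0.158, -0.0201]
ee_rot: [-0.602, 0.37, -0.371, 0.603]
wrist_force: [0.6, -0.4, 1.3]
finger_gap: 0.999
```

```bash
python3 - <<'E'
from h import *
st()
im,d=bot.snapshot('side'); P=cloud('side',d); s=bot.sense(); L=(P-s['eef_pos'])@R.from_quat(s['ee_rot']).as_matrix()
for sg in(-1,1):
    q=(d>0)&(abs(sg*L[...,0]-.05)<.012)&(abs(L[...,2])<.014)&(P[...,2]<.05); print(sg,np.sort(P[q][:,2])[:60:4].round(4))
u,v=map(int,proj('side',[.463,.159,.02])); cv2.imwrite('pics/s4.png',cv2.resize(im[v-45:v+45,u-45:u+45,::-1],(540,540),interpolation=cv2.INTER_CUBIC))
E
```

```text
t 17.2 p [ 0.4634  0.158  -0.0201] R
 [[ 0.452  0.002  0.892]
 [-0.892  0.001  0.452]
 [ 0.    -1.     0.002]] F [ 0.6 -0.4  1.3] M [ 0.01  0.02 -0.05] gap 0.999 q [ 0.26 -0.14  1.85  0.    1.43  1.36]
-1 [-0.0022 -0.0011 -0.0003  0.0002  0.0003  0.0007  0.0009  0.002   0.0047
  0.0063  0.0081  0.0092  0.0099  0.0114  0.0132]
1 [-0.0018 -0.0007 -0.0005 -0.0002  0.0001  0.0003  0.0004  0.0006  0.0009
  0.001   0.0016  0.0019  0.0057  0.0071  0.0086]
```

View pics/s4.png

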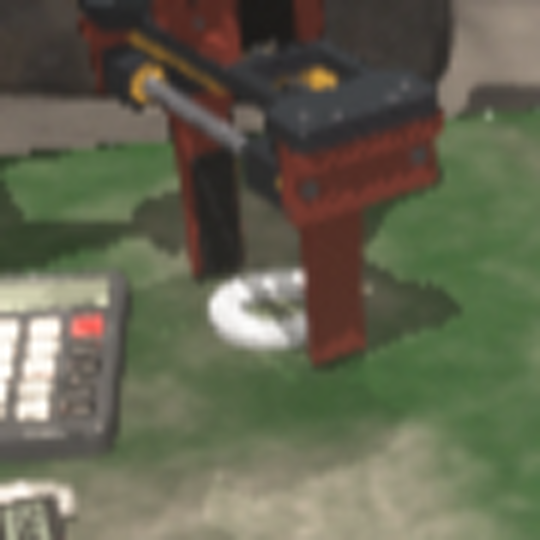

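The picture shows the fingers at (215,275) and (335,360) straddling the washer, centred at about (270,310). The tips are about 5 mm up. Lower 2.5 mm, grip, then regrip 90° round.

Call:
step_arm(plan=[[0,1,0,0,0,0],[0,1,0,0,0,0],[0,0.5,0,0,0,0],[0,0,0,0,0,0]])

```text
clock: 17.65
eef_pos: [0.4624, 0.1578, -0.0239]
ee_rot: [0.603, -0.37, 0.37, -0.602]
wrist_force: [-0.4, 0.7, -0.2]
finger_gap: 1.002
```

Call:
step_arm(plan=[[0,0,0,0,0,0],[0,0,0,0,0,0],[0,0,0,0,0,0],[0,0,0,0,0,0],[0,0,0,0,0,0],[0,0,0,0,0,0]], claw=0.5, force=15)

```text
clock: 18.25
eef_pos: [0.4625, 0.1578, -0.0238]
ee_rot: [-0.603, 0.37, -0.37, 0.603]
wrist_force: [-0.2, 0.5, 0.5]
finger_gap: 0.643
```

Call:
step_arm(plan=[[0,0,0,0,0,0],[0,0,0,0,0,0],[0,0,0,0,-8.5,0],[0,0,0,0,-8.5,0],[0,0,0,0,-8.5,0],[0,0,0,0,-8.5,0],[0,0,0,0,-8.5,0],[0,0,0,0,-8.5,0],[0,0,0,0,-8.5,0],[0,0,0,0,-8.5,0]], claw=0.85)

```text
clock: 19.25
eef_pos: [0.4626, 0.1577, -0.0237]
ee_rot: [0.706, 0.032, -0.032, -0.706]
wrist_force: [-0.1, 0.3, 0.8]
finger_gap: 0.85
```

Call:
step_arm(plan=[[0,0,0,0,-8.5,0],[0,0,0,0,-8.5,0],[0,0,0,0,-5,0],[0,0,0,0,0,0],[0,0,0,0,0,0],[0,0,0,0,0,0]], claw=0.5, force=20)

```text
clock: 19.85
eef_pos: [0.4626, 0.1577, -0.0237]
ee_rot: [0.688, 0.164, -0.164, -0.688]
wrist_force: [-0.3, -0.4, -0.8]
finger_gap: 0.655
```

```bash
python3 - <<'E'
from h import *
st(); go(.6126,-.0243,.080,27)
E
```

```text
t 19.85 p [ 0.4626  0.1577 -0.0237] R
 [[ 0.893  0.    -0.45 ]
 [ 0.45  -0.     0.893]
 [ 0.    -1.    -0.   ]] F [-0.3 -0.4 -0.8] M [-0.07 -0.16 -0.02] gap 0.655 q [ 0.26 -0.14  1.85 -0.    1.43 -0.21]
shift [  52.  -103.7 -230.1] az 26.77 turn y -0.2
```

Call:
step_arm(plan=[[0,-34.6,0,0,0,0],[0,-34.6,0,0,0,0],[0,-34.6,0,0,0,0],[8.7,0,-38.3,0,0,0],[8.7,0,-38.3,0,0,0],[8.7,0,-38.3,0,0,0],[8.7,0,-38.4,0,0,0],[8.7,0,-38.4,0,0,0],[8.7,0,-38.4,0,0,0],[0,0,0,0,0,0]])

```text
clock: 20.85
eef_pos: [0.6145, -0.0277, 0.0784]
ee_rot: [0.689, 0.162, -0.163, -0.688]
wrist_force: [-0.9, 0.2, -2.4]
finger_gap: 0.655
```

Call:
step_arm(plan=[[0,12,0,0,0,0],[0,12,0,0,0,0],[0,0,0,0,0,0]])

```text
clock: 21.15
eef_pos: [0.6109, -0.0225, 0.0527]
ee_rot: [-0.687, -0.163, 0.166, 0.688]
wrist_force: [-0.6, 0.3, -0.7]
finger_gap: 0.655
```

```bash
python3 - <<'E'
from h import *
st(); go(.6128,-.0243,.048,27)
E
```

```text
t 21.15 p [ 0.6109 -0.0225  0.0527] R
 [[ 0.891 -0.005 -0.453]
 [ 0.453  0.001  0.891]
 [-0.004 -1.     0.003]] F [-0.6  0.3 -0.7] M [ 0.02 -0.08  0.02] gap 0.655 q [-0.09  0.15  1.43  0.    1.57 -0.56]
shift [ 0.9  4.7 -2.5] az 26.94 turn y -0.1
```

Call:
step_arm(plan=[[0,0,0,0,0,0],[0,0,0,0,0,0],[0,0,0,0,0,0]])

```text
clock: 21.45
eef_pos: [0.6133, -0.0234, 0.0569]
ee_rot: [0.688, 0.165, -0.164, -0.688]
wrist_force: [-0.0, 0.7, -0.1]
finger_gap: 0.654
```

```bash
python3 - <<'E'
from h import *
st(); go(.6128,-.0243,.048,27)
E
```

```text
t 21.45 p [ 0.6133 -0.0234  0.0569] R
 [[ 0.892  0.001 -0.453]
 [ 0.453 -0.     0.892]
 [ 0.001 -1.    -0.001]] F [-0.   0.7 -0.1] M [-0.05 -0.1   0.04] gap 0.654 q [-0.09  0.14  1.42  0.    1.58 -0.56]
shift [-0.9  8.9 -0.5] az 26.91 turn y -0.1
```

Call:
step_arm(plan=[[-0.9,4,-0.6,0,0,0],[0,3,0,0,0,0],[0,1,0,0,0,0],[0,1,0,0,0,0],[0,1,0,0,0,0],[0,1,0,0,0,0]])

```text
clock: 22.05
eef_pos: [0.6127, -0.0247, 0.0451]
ee_rot: [-0.688, -0.165, 0.164, 0.688]
wrist_force: [0.3, 0.8, 0.1]
finger_gap: 0.653
```

Call:
step_arm(plan=[[0,1,0,0,0,0],[0,1,0,0,0,0],[0,1,0,0,0,0],[0,1,0,0,0,0]])

```text
clock: 22.45
eef_pos: [0.6127, -0.0247, 0.0411]
ee_rot: [-0.688, -0.165, 0.164, 0.688]
wrist_force: [1.1, 1.1, 0.4]
finger_gap: 0.654
```

```bash
python3 - <<'E'
from h import *
st()
E
```

```text
t 22.45 p [ 0.6127 -0.0247  0.0411] R
 [[ 0.892  0.    -0.452]
 [ 0.452  0.     0.892]
 [ 0.    -1.    -0.   ]] F [1.1 1.1 0.4] M [ 0.22 -0.33  0.02] gap 0.654 q [-0.1   0.15  1.44  0.    1.55 -0.57]
```

The washer is over the tip. Continuing with a small nudge in +y.

Call:
step_arm(plan=[[0.3,1,0.3,0,0,0],[0,2,0,0,0,0],[0,2,0,0,0,0],[0,2,0,0,0,0],[0,1,0,0,0,0],[0,1,0,0,0,0]])

```text
clock: 23.05
eef_pos: [0.6126, -0.0244, 0.0318]
ee_rot: [0.688, 0.164, -0.164, -0.688]
wrist_force: [-0.3, 0.6, -1.5]
finger_gap: 0.658
```

Call:
step_arm(plan=[[0,1,0,0,0,0],[0,1,0,0,0,0],[0,1,0,0,0,0],[0,1,0,0,0,0],[0,1,0,0,0,0]])

```text
clock: 23.55
eef_pos: [0.6127, -0.0244, 0.0269]
ee_rot: [0.688, 0.164, -0.164, -0.688]
wrist_force: [-0.7, 0.5, -1.0]
finger_gap: 0.658
```

```bash
python3 - <<'E'
from h import *
st()
E
```

```text
t 23.55 p [ 0.6127 -0.0244  0.0269] R
 [[ 0.892 -0.    -0.452]
 [ 0.452 -0.     0.892]
 [-0.    -1.    -0.   ]] F [-0.7  0.5 -1. ] M [ 0.02 -0.12  0.02] gap 0.658 q [-0.1   0.16  1.46 -0.    1.52 -0.56]
```

Call:
step_arm(plan=[[0,2,0,0,0,0],[0,1,0,0,0,0],[0,1,0,0,0,0],[0,0.6,0,0,0,0],[0,0,0,0,0,0]])

```text
clock: 24.05
eef_pos: [0.6127, -0.0244, 0.0224]
ee_rot: [-0.688, -0.164, 0.164, 0.688]
wrist_force: [-0.2, -0.2, -0.7]
finger_gap: 0.657
```

Call:
step_arm(plan=[[0,0,0,0,0,0],[0,0,0,0,0,0],[0,-20,0,0,0,0],[0,-35,0,0,0,0],[0,-30,0,0,0,0]], claw=1)

```text
clock: 24.55
eef_pos: [0.6126, -0.0244, 0.1087]
ee_rot: [-0.688, -0.164, 0.164, 0.688]
wrist_force: [0.5, -0.0, 0.1]
finger_gap: 0.99
```

Call:
step_arm(plan=[[-20.4,0,-30.7,0,0,0],[-20.4,0,-30.7,0,0,0],[-20.4,0,-30.7,0,0,0],[-20.4,0,-30.7,0,0,0],[-20.4,0,-30.7,0,0,0],[-20.4,0,-30.7,0,0,0],[0,0,0,0,0,0],[0,0,0,0,0,0]])

```text
clock: 25.35
eef_pos: [0.5867, -0.2446, 0.1074]
ee_rot: [-0.688, -0.164, 0.164, 0.688]
wrist_force: [0.1, 0.6, 0.2]
finger_gap: 1.004
```

```bash
python3 - <<'E'
from h import *
st()
tl=[]
for n in('side','top'):
    im,d=bot.snapshot(n); P=cloud(n,d)
    m=(d>0)&(abs(P[...,2]-.054)<.004)&(np.hypot(P[...,0]-.613,P[...,1]+.022)<.036); Q=P[m]
    if len(Q): print(n,'washer',len(Q),((Q.max(0)+Q.min(0))/2).round(4),np.ptp(Q,axis=0).round(4),np.median(Q[:,2]))
    m=(d>0)&(P[...,2]>.060)&(P[...,2]<.08)&(np.hypot(P[...,0]-.613,P[...,1]+.022)<.025); Q=P[m][:,:2]
    w,V=np.linalg.eigh(np.cov(Q.T)); print('blade',len(Q),np.degrees(np.arctan2(V[1,1],V[0,1]))%180,np.sqrt(w))
    u,v=map(int,proj(n,[.613,-.023,.06])); s=22 if n=='top' else 28
    tl.append(cv2.resize(im[v-s:v+s,u-s:u+s,::-1],(400,400),interpolation=cv2.INTER_CUBIC))
cv2.imwrite('pics/c5.png',np.hstack(tl))
# hole: rectify head plane z=.03 from initial pictures
for n,b in(('side',(.5887,-.2419)),('top',(.590,-.237))):
    im=cv2.cvtColor(cv2.imread(f'pics/{n}0.png'),cv2.COLOR_BGR2GRAY)
    g=np.arange(-22,22.01,.5); X,Y=np.meshgrid(g,g); uv=np.array([[proj(n,[b[0]+x/1000,b[1]+y/1000,.03]) for x in g] for y in g],np.float32)
    r=cv2.remap(im,uv[...,0],uv[...,1],cv2.INTER_CUBIC).astype(float)
    w=np.clip(215-r,0,100)*(np.hypot(X,Y)<19); w/=w.sum(); mx,my=(w*X).sum(),(w*Y).sum()
    C=np.array([[(w*(X-mx)**2).sum(),(w*(X-mx)*(Y-my)).sum()],[0,(w*(Y-my)**2).sum()]]); C[1,0]=C[0,1]; e,V=np.linalg.eigh(C)
    print(n,'hole',mx,my,np.degrees(np.arctan2(V[1,1],V[0,1]))%180,np.sqrt(e))
    cv2.imwrite(f'pics/r_{n}.png',cv2.resize(r[::-1],(400,400)))
go(.5865,-.2442,-.017)
E
python3 -c "
import cv2,numpy as np
a=cv2.imread('pics/c5.png');b=np.hstack([cv2.imread('pics/r_side.png'),cv2.imread('pics/r_top.png')])
cv2.imwrite('pics/c5b.png',cv2.resize(np.vstack([a,b]),(600,600)))"
```

```text
t 25.35 p [ 0.5867 -0.2446  0.1074] R
 [[ 0.893  0.    -0.451]
 [ 0.451  0.     0.893]
 [ 0.    -1.     0.   ]] F [0.1 0.6 0.2] M [-0.   -0.12 -0.04] gap 1.004 q [-0.45  0.19  1.28  0.    1.67 -0.92]
side washer 137 [ 0.6191 -0.0303  0.0534] [0.0415 0.0472 0.0067] 0.05270365978482645
blade 1 nan [nan nan]
top washer 363 [ 0.6132 -0.0198  0.054 ] [0.0569 0.0574 0.008 ] 0.05396022483828312
blade 85 44.238072899527936 [0.00493488 0.0082844 ]<stdin>:9: RuntimeWarning: Degrees of freedom <= 0 for slice
  c *= np.true_divide(1, fact)
  c *= np.true_divide(1, fact)
Traceback (most recent call last):
  File "h.py", line 11, in proj
    p,Rm,t=cam(n); c=Rm@np.array(X)+t; return c[0]/c[2]*p['fx']+p['cx'],c[1]/c[2]*p['fy']+p['cy']
           ~~~^^^
  File "h.py", line 5, in cam
    p=bot.camera_params(n); Rm=R.from_rotvec(np.ravel(p['rvec'])).as_matrix(); return p,Rm,np.ravel(p['tvec'])
ValueError: time passes only in moves, steps and waits
[ WARN:0@0.017] global loadsave.cpp:275 findDecoder imread_('pics/r_side.png'): can't open/read file: check file path/integrity
[ WARN:0@0.017] global loadsave.cpp:275 findDecoder imread_('pics/r_top.png'): can't open/read file: check file path/integrity
Traceback (most recent call last):
ValueError: all the input arrays must have same number of dimensions, but the array at index 0 has 3 dimension(s) and the array at index 1 has 2 dimension(s)
```

```bash
sed -i 's/^def cam(n):/import functools\n@functools.cache\ndef cam(n):/' h.py; python3 - <<'E'
from h import *
rs=[]
for n,b in(('side',(.5887,-.2419)),('top',(.590,-.237))):
    im=cv2.cvtColor(cv2.imread(f'pics/{n}0.png'),cv2.COLOR_BGR2GRAY)
    g=np.arange(-22,22.01,.5); X,Y=np.meshgrid(g,g); uv=np.array([[proj(n,[b[0]+x/1000,b[1]+y/1000,.03]) for x in g] for y in g],np.float32)
    r=cv2.remap(im,uv[...,0],uv[...,1],cv2.INTER_CUBIC).astype(float)
    w=np.clip(215-r,0,100)*(np.hypot(X,Y)<19); w/=w.sum(); mx,my=(w*X).sum(),(w*Y).sum()
    C=np.array([[(w*(X-mx)**2).sum(),(w*(X-mx)*(Y-my)).sum()],[0,(w*(Y-my)**2).sum()]]); C[1,0]=C[0,1]; e,V=np.linalg.eigh(C)
    print(n,'hole',mx,my,np.degrees(np.arctan2(V[1,1],V[0,1]))%180,np.sqrt(e))
    rs.append(cv2.resize(r[::-1],(400,400)))
b=cv2.cvtColor(np.hstack(rs).astype(np.uint8),cv2.COLOR_GRAY2BGR)
a=cv2.imread('pics/c5.png');cv2.imwrite('pics/c5b.png',cv2.resize(np.vstack([a,b]),(600,600)))
E
```

```text
side hole 4.177598491198659 -4.786777032690695 81.32068267153791 [1.43323395 5.14406347]
top hole -0.041914657176555604 -2.126272336189911 92.65714158808206 [3.79157379 8.11318078]
```

View pics/c5b.png

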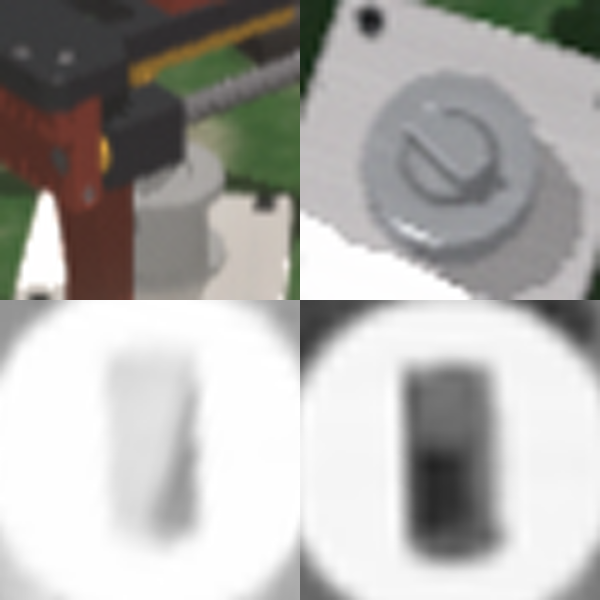

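The washer is home: depth puts its top at 54 mm, and the top view shows it flat round the blade, which runs from (410,130) to (465,190), about 44° in world. The rectified crops put the bushing's hole at about 91°, so it needs about 46° clockwise. Next I'll grip the bushing by the head, in two directions.

Call:
step_arm(plan=[[0,40,0,0,0,0],[0,40,0,0,0,0],[0,25,0,0,0,0],[0,12,0,0,0,0],[0,6,0,0,0,0],[0,0,0,0,0,0]])

```text
clock: 26.05
eef_pos: [0.5873, -0.2435, -0.0151]
ee_rot: [0.688, 0.165, -0.165, -0.688]
wrist_force: [-0.9, 0.3, 0.9]
finger_gap: 0.999
```

Call:
step_arm(plan=[[0,0,0,0,0,0],[0,0,0,0,0,0],[0,0,0,0,0,0],[0,0,0,0,0,0],[0,0,0,0,0,0],[0,0,0,0,0,0],[0,0,0,0,0,0]], claw=0.4, force=15)

```text
clock: 26.75
eef_pos: [0.5874, -0.244, -0.015]
ee_rot: [0.688, 0.165, -0.164, -0.688]
wrist_force: [1.6, 0.5, 3.3]
finger_gap: 0.556
```

Call:
step_arm(plan=[[0,0,0,0,0,0],[0,0,0,0,0,0],[0,0,0,0,8.5,0],[0,0,0,0,8.5,0],[0,0,0,0,8.5,0],[0,0,0,0,8.5,0],[0,0,0,0,8.5,0],[0,0,0,0,8.5,0],[0,0,0,0,8.5,0],[0,0,0,0,8.5,0]], claw=0.75)

```text
clock: 27.75
eef_pos: [0.5862, -0.244, -0.0162]
ee_rot: [0.661, -0.251, 0.25, -0.661]
wrist_force: [0.6, -0.2, 0.1]
finger_gap: 0.749
```

Call:
step_arm(plan=[[0,0,0,0,0,0],[0,0,0,0,0,0],[0,0,0,0,0,0],[0,0,0,0,0,0],[0,0,0,0,0,0]], claw=0.4, force=25)

```text
clock: 28.25
eef_pos: [0.5866, -0.2439, -0.0159]
ee_rot: [-0.662, 0.248, -0.248, 0.662]
wrist_force: [0.1, 0.1, -1.3]
finger_gap: 0.554
```

```bash
python3 - <<'E'
from h import *
st(); go(.6127,-.0243,.085)
E
```

```text
t 28.25 p [ 0.5866 -0.2439 -0.0159] R
 [[ 0.754 -0.001  0.657]
 [-0.657  0.     0.754]
 [-0.001 -1.    -0.   ]] F [ 0.1  0.1 -1.3] M [-0.02 -0.   -0.  ] gap 0.554 q [-0.45  0.25  1.44 -0.    1.46  0.27]
shift [-124.7 -100.9  182.7] az -41.06 turn y None
```

Call:
step_arm(plan=[[0,-33.6,0,0,0,0],[0,-33.6,0,0,0,0],[0,-33.7,0,0,0,0],[-20.8,0,30.4,0,0,0],[-20.8,0,30.4,0,0,0],[-20.8,0,30.4,0,0,0],[-20.8,0,30.5,0,0,0],[-20.8,0,30.5,0,0,0],[-20.8,0,30.5,0,0,0]])

```text
clock: 29.15
eef_pos: [0.6128, -0.0228, 0.0852]
ee_rot: [0.662, -0.248, 0.248, -0.662]
wrist_force: [0.8, -0.3, -1.1]
finger_gap: 0.555
```

Call:
step_arm(plan=[[0,0,0,0,7.75,0],[0,0,0,0,7.75,0],[0,0,0,0,7.75,0],[0,0,0,0,7.75,0],[0,5,0,0,7.75,0],[0,5,0,0,7.75,0],[0,5,0,0,0,0],[0,3,0,0,0,0],[0,0,0,0,0,0],[0,0,0,0,0,0]])

```text
clock: 30.15
eef_pos: [0.6129, -0.0243, 0.0674]
ee_rot: [0.511, -0.489, 0.489, -0.511]
wrist_force: [0.4, -0.5, -1.8]
finger_gap: 0.554
```

```bash
python3 - <<'E'
from h import *
st(); go(.6127,-.0243,.058)
im,d=bot.snapshot('side'); u,v=map(int,proj('side',[.613,-.024,.08]))
cv2.imwrite('pics/s6.png',cv2.resize(im[v-35:v+35,u-35:u+35,::-1],(560,560),interpolation=cv2.INTER_CUBIC))
E
```

```text
t 30.15 p [ 0.6129 -0.0243  0.0674] R
 [[ 0.043 -0.     0.999]
 [-0.999  0.     0.043]
 [-0.    -1.    -0.   ]] F [ 0.4 -0.5 -1.8] M [ 0.    0.02 -0.01] gap 0.554 q [-0.1   0.14  1.41  0.    1.59  1.43]
shift [-0.   9.4 -0.2] az -87.52 turn y None
```

View pics/s6.png

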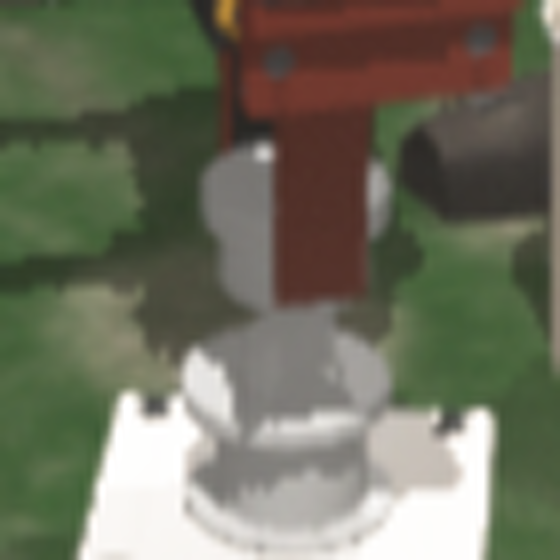

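The picture shows the bushing held level at about (295,225), above the seated washer at about (287,385). Lower gently.

Call:
step_arm(plan=[[0,5,0,0,0,0],[0,4,0,0,0,0],[0,1,0,0,0,0],[0,1,0,0,0,0],[0,1,0,0,0,0]])

```text
clock: 30.7
eef_pos: [0.6131, -0.0243, 0.0557]
ee_rot: [-0.51, 0.489, -0.49, 0.51]
wrist_force: [-0.9, 0.3, 1.8]
finger_gap: 0.555
```

Call:
step_arm(plan=[[0,1,0,0,0,0],[0,0.5,0,0,0,0],[0,0,0,0,0,0]])

```text
clock: 31.0
eef_pos: [0.6126, -0.0241, 0.0535]
ee_rot: [0.51, -0.49, 0.489, -0.51]
wrist_force: [-0.5, 1.6, -0.4]
finger_gap: 0.557
```

```bash
python3 - <<'E'
from h import *
st()
E
```

```text
t 31.0 p [ 0.6126 -0.0241  0.0535] R
 [[ 0.042 -0.001  0.999]
 [-0.999  0.     0.042]
 [-0.    -1.    -0.001]] F [-0.5  1.6 -0.4] M [0.23 0.16 0.01] gap 0.557 q [-0.09  0.15  1.43  0.    1.57  1.43]
```

It seems to have entered: the foot is at 69.4 mm with little force. Continuing gently.

Call:
step_arm(plan=[[0,1,0,0,0,0],[0,1,0,0,0,0],[0,1,0,0,0,0]])

```text
clock: 31.3
eef_pos: [0.6128, -0.0241, 0.0506]
ee_rot: [0.51, -0.49, 0.489, -0.51]
wrist_force: [-2.0, 2.2, 0.1]
finger_gap: 0.558
```

```bash
python3 - <<'E'
from h import *
st()
E
```

```text
t 31.3 p [ 0.6128 -0.0241  0.0506] R
 [[ 0.042 -0.     0.999]
 [-0.999  0.     0.042]
 [-0.    -1.    -0.   ]] F [-2.   2.2  0.1] M [ 0.49  0.34 -0.02] gap 0.558 q [-0.09  0.15  1.43  0.    1.57  1.43]
```

Call:
step_arm(plan=[[-0.4,1,-0.4,0,0,0],[0,1,0,0,0,0],[0,1,0,0,0,0],[0,1,0,0,0,0]])

```text
clock: 31.7
eef_pos: [0.6125, -0.024, 0.0467]
ee_rot: [0.51, -0.49, 0.49, -0.51]
wrist_force: [-0.9, 1.5, -0.5]
finger_gap: 0.555
```

```bash
python3 - <<'E'
from h import *
st()
E
```

```text
t 31.7 p [ 0.6125 -0.024   0.0467] R
 [[ 0.041 -0.     0.999]
 [-0.999 -0.     0.041]
 [ 0.    -1.    -0.   ]] F [-0.9  1.5 -0.5] M [ 0.23  0.13 -0.02] gap 0.555 q [-0.09  0.15  1.44 -0.    1.56  1.43]
```

Call:
step_arm(plan=[[-0.3,1,-0.2,0,0,0],[0,1,0,0,0,0],[0,1,0,0,0,0],[0,1,0,0,0,0]])

```text
clock: 32.1
eef_pos: [0.6124, -0.0238, 0.0427]
ee_rot: [0.51, -0.489, 0.49, -0.51]
wrist_force: [-0.7, 0.0, -1.4]
finger_gap: 0.557
```

Call:
step_arm(plan=[[0,1,0,0,0,0],[0,1,0,0,0,0],[0,1,0,0,0,0],[0,0.7,0,0,0,0],[0,0,0,0,0,0]])

```text
clock: 32.6
eef_pos: [0.6122, -0.0236, 0.039]
ee_rot: [0.51, -0.49, 0.489, -0.51]
wrist_force: [-0.6, 0.4, -1.3]
finger_gap: 0.556
```

```bash
python3 - <<'E'
from h import *
st()
E
```

```text
t 32.6 p [ 0.6122 -0.0236  0.039 ] R
 [[ 0.042 -0.     0.999]
 [-0.999 -0.     0.042]
 [ 0.    -1.    -0.   ]] F [-0.6  0.4 -1.3] M [-0.01  0.01 -0.  ] gap 0.556 q [-0.09  0.15  1.45 -0.    1.55  1.44]
```

Just above home. Touch down, release and retreat.

Call:
step_arm(plan=[[0,0.5,0,0,0,0],[0,0.5,0,0,0,0],[0,0.3,0,0,0,0],[0,0,0,0,0,0]])

```text
clock: 33.0
eef_pos: [0.6124, -0.0236, 0.0381]
ee_rot: [-0.51, 0.489, -0.49, 0.51]
wrist_force: [-0.6, 0.4, -0.3]
finger_gap: 0.552
```

Call:
step_arm(plan=[[0,0,0,0,0,0],[0,0,0,0,0,0],[0,0,0,0,0,0],[0,-20,0,0,0,0],[0,-30,0,0,0,0],[0,-40,0,0,0,0]], claw=1)

```text
clock: 33.6
eef_pos: [0.6111, -0.0235, 0.1266]
ee_rot: [0.511, -0.491, 0.488, -0.509]
wrist_force: [0.5, -0.2, -0.6]
finger_gap: 0.994
```

Call:
step_arm(plan=[[30,0,-30,0,0,0],[30,0,-30,0,0,0],[30,0,-30,0,0,0],[30,0,-30,0,0,0],[30,0,-30,0,0,0],[0,0,0,0,0,0],[0,0,0,0,0,0]])

```text
clock: 34.3
eef_pos: [0.4686, -0.1802, 0.1283]
ee_rot: [-0.509, 0.49, -0.49, 0.51]
wrist_force: [0.1, 0.6, -0.1]
finger_gap: 1.0
```

```bash
python3 - <<'E'
from h import *
st(); tl=[]
for n in('side','top'):
    im,d=bot.snapshot(n); P=cloud(n,d)
    m=(d>0)&(P[...,2]>.075)&(P[...,2]<.095)&(np.hypot(P[...,0]-.613,P[...,1]+.022)<.034); Q=P[m]
    A=np.c_[Q[:,:2]-Q[:,:2].mean(0),np.ones(len(Q))]; k=abs(Q[:,2]-np.median(Q[:,2]))<.004; print(n,'head',len(Q),np.median(Q[:,2]),'slope',np.linalg.lstsq(A[k],Q[k,2],rcond=None)[0].round(4),((Q.max(0)+Q.min(0))/2).round(4))
    for th in('bushing_mid','washer_mid','beaker','tape'): print(th,[(round(x['conf'],2),np.round(x['point'],3)) for x in bot.tip_of(n,th)[:1]])
    u,v=map(int,proj(n,[.613,-.023,.06])); s=30 if n=='top' else 36
    tl.append(cv2.resize(im[v-s:v+s,u-s:u+s,::-1],(400,400),interpolation=cv2.INTER_CUBIC))
cv2.imwrite('pics/c7.png',np.hstack(tl))
E
```

```text
t 34.3 p [ 0.4686 -0.1802  0.1283] R
 [[ 0.04   0.001  0.999]
 [-0.999 -0.     0.04 ]
 [ 0.    -1.     0.001]] F [ 0.1  0.6 -0.1] M [0.03 0.04 0.04] gap 1.0 q [-0.44 -0.18  1.61  0.    1.71  1.1 ]
side head 260 0.08235031047042288 slope [-0.0025  0.0196  0.0824] [ 0.6128 -0.0257  0.0799]
bushing_mid [(0.75, array([ 0.615, -0.026,  0.068]))]
washer_mid [(0.55, array([ 0.61 , -0.025,  0.047]))]
beaker [(0.7, array([0.749, 0.045, 0.001]))]
tape [(0.67, array([ 0.742, -0.275, -0.   ]))]
top head 358 0.08385041492962407 slope [-0.0039  0.0001  0.084 ] [ 0.6146 -0.0203  0.0834]
bushing_mid [(0.54, array([ 0.612, -0.025,  0.067]))]
washer_mid [(0.43, array([ 0.613, -0.023,  0.05 ]))]
beaker [(0.96, array([0.752, 0.05 , 0.001]))]
tape [(0.95, array([ 0.738, -0.277,  0.002]))]
```

View pics/c7.png

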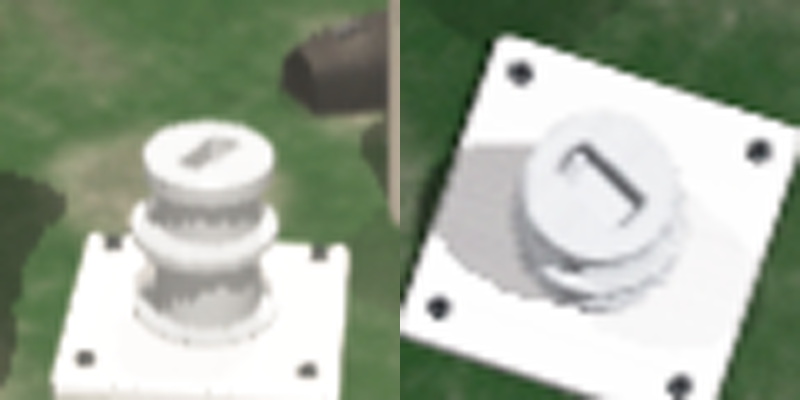

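The pictures show the full stack: spacer, washer and bushing at (205,235) in the side crop and (605,190) in the top crop. The head is level with its top at 84 mm, and the blade fills the hole. The beaker and tape haven't moved, so I'm handing in.

```bash
python3 -c "
from bench import bot
print(bot.finish_job())"
```

```text
the job is handed in; nothing more can be done
None
```

The stack is built on the stud in the order asked: spacer, then washer, then the bushing with its head up. I let go, moved the arm clear, and handed in at about 35 s of the 72 s allowed.

**Fit:** Before lowering the bushing, I turned it about 46° clockwise to match the stud angle seen in the images. It went on with a light touch, so I didn't need to turn it to feel for the fit. The highest force I saw at any reading was about 8 N, when the spacer first touched the stud tip off-centre. I backed off, shifted about 1 mm, and it then passed freely.

**Last checks:** From the top camera, the spacer rim was at 46 mm, the washer top at 54 mm, and the bushing head at 84 mm and level. These are the fully seated heights. The beaker and tape had not moved, within the measuring error.

**What disagreed:**
- **Reported tool height:** It read about 25 mm lower than where the depth images showed the fingertips. My first grip on the spacer therefore closed above its rim, and I re-zeroed on the depth images and gripping heights.
- **Camera offsets:** The cameras differed from the arm and from each other by 1–6 mm sideways. I corrected for this by gripping each part from two directions.
- **Side camera at the end:** It read the bushing head about 1.5 mm lower, with about 1° of tilt. The top camera didn't show that, and I put it down to depth noise.

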